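# Find the full coffee tin by its weight and stand it ready on the tray

## Robot

A 7-joint arm with a two-finger parallel gripper is mounted at the origin on the work surface. World frame = base frame: x ahead of the robot, y to its left, z up, the work surface at z = 0. Lengths are in m, angles in rad, forces in N, time in s.
With the tool pointing down it reaches from about 0.425 to 1.025 m from the base axis. Payload 9.4 kg.
Tool frame: the origin (TCP) lies midway between the tips of the shut fingers; the grasp point (between the pads) lies 19 mm behind it; z points along the fingers, y is the direction in which the jaws open and shut (so a half turn about z gives the same grasp; the last joint's range is limited). The gripper opens to 85 mm and grips with 20 to 120 N. Pads are 22 mm wide; open, the fingers measure 114 mm over their backs; the gripper's body (76 mm by 85 mm) begins 54 mm behind the grasp point. The pads swing forward as they close: fully open they stand 13 mm farther back than shut.
Start: joints at [1.248, 0.599, -0.003, 1.599, 0.002, 0.943, -0.08], TCP at [0.176, -0.703, 0.231] pointing down, gripper open.
Joint ranges: [-2.57, 2.57], [-0.35, 1.97], [-1.29, 1.29], [0.11, 2.56], [-1.05, 4.19], [0.11, 1.86], [-2.63, 2.63]. Speed limits (rad/s): [2.22, 2.22, 3.01, 3.01, 3.14, 3.14, 3.14].

## Interface

Orientations are given as a unit quaternion [w, x, y, z].
In Python, from workcell import state, viewer, order gives the robot as it stands.
- The arm moves only by the tool drive_tool, never from a script. Its argument "steps" is a list that holds one entry, the list of rows, each a list of 4 numbers: the shift along the tool's x, y, z in cm, then the turn about the tool's z in rad. A call has 1 to 8 rows; each row is the pose to reach, as a shift and turn from the pose commanded when the call began, along the tool's axes at that moment; what a row does not reach only later rows make up. A row lasts 1/10 s, in which the tool goes at most 50 mm and 8.59 degrees, less where a joint would pass 70% of its speed; a pose out of reach is approached as far as the arm can. A call with a gripper value outside its range is refused whole. "hand" is the opening, from 0 (shut) to 1 (fully open), set as the call begins (left out, the last holds). The fingers move at their own pace and stop on an object; "squeeze" is the grip in N (left out, the last holds). Time passes only in rows, so rows that repeat a pose let the fingers close. It gives the time, the measured TCP pose, the force and the opening at its end, in the units of the state.
- state(): the state, without advancing time (a new reading comes with each control period).
- viewer.snapshot(name): name is "side" or "top" or "wrist"; returns the picture (384x512x3 uint8, blue, green, red); there is no depth.
- viewer.camera_info(name): a dict with "K" (3x3 intrinsics, pixels), "extrinsics" (4x4, takes a point from camera to world coordinates); the wrist camera has in their place "hand_eye" (4x4, takes a point from camera to tool coordinates, whose origin is the TCP and whose axes are the flange's). Camera axes: x right, y down, z forward; pixel columns grow to the right and rows downward; lengths in m; the calibration is good to about 2 mm. A picture is of the moment at which its call begins: read the wrist's pose just before it. camera_info takes no time and is no camera call.
- order.finish_job(): hands the job in, once; it reports no verdict.
The state is a dict: "time_s": time; "qpos": joint angles; "qd": joint speeds; "joint_torque": joint torques, N m; "ee_pos": TCP position; "eef_rot": TCP orientation; "force": force on the tool from outside, world axes, zero at the start; "moment": the same for the moment, N m; "grip_width": opening from 0.0 (shut) to 1.0 (fully open).
Only numpy, scipy, OpenCV 4.12 (cv2) and the standard library are available. Lean on these libraries where they do the work, as an engineer would, in place of code of your own. Each camera call takes 0.05 s, during which the arm holds its last target. There are 200 camera calls.

## Task

Three identical closed coffee tins stand on the wooden board and only one of them still holds a sealed brick of coffee: heft them to find it. Stand that tin upright on the aluminium tray with a broad side pushed flush against the tray's raised back, and leave the two empty tins standing in their own places on the board. Set the tins down gently, never drop or topple one, and leave the other things on the counter alone.

Things in the scene. Friction and masses are not known exactly. Their poses are not given: they have to be found in the camera images.
- tin_a: one of three identical plain tinplate tins, 64 mm deep (x) by 90 wide (y) by 145 tall (z); a press-in lid lies 3 mm below the rim and stays shut. Grip from above, some 25 mm below the rim, across the 64 mm between the broad faces. Origin: centre of the underside. Empty (only a scoop inside) it weighs about 175 g, with the brick about 420 g; which tin has the brick varies and cannot be seen
- tin_b: one of three identical plain tinplate tins, 64 mm deep (x) by 90 wide (y) by 145 tall (z); a press-in lid lies 3 mm below the rim and stays shut. Grip from above, some 25 mm below the rim, across the 64 mm between the broad faces. Origin: centre of the underside. Empty (only a scoop inside) it weighs about 175 g, with the brick about 420 g; which tin has the brick varies and cannot be seen
- tin_c: one of three identical plain tinplate tins, 64 mm deep (x) by 90 wide (y) by 145 tall (z); a press-in lid lies 3 mm below the rim and stays shut. Grip from above, some 25 mm below the rim, across the 64 mm between the broad faces. Origin: centre of the underside. Empty (only a scoop inside) it weighs about 175 g, with the brick about 420 g; which tin has the brick varies and cannot be seen
- board: fixed wooden riser board, 120 mm (x) by 380 mm (y) by 18 mm high, on which the three tins stand in a row along its y, broad faces to its x, 22 to 38 mm apart. Origin: centre of its underside
- tray: fixed aluminium tray, 150 mm (x) by 240 mm (y), floor 4 mm thick, a rim 10 mm high (3 mm thick) along the front (-x) and both ends, and a straight raised back 33 mm high and 4 mm thick along its +x side. Room inside: 143 mm in x, 234 mm in y. Origin: centre of its underside
- tray_back (a point): point on the tray's floor, midway along the foot of the raised back's inner face; axes as the tray's: x points into the raised back, y along it, z up. A tin flush against the back has its origin 32 mm from this face (x = -0.032)
- ibrik: bystander, loose, not part of the job: copper-bottomed brass ibrik, 80 mm across, 94 mm tall, a dark handle reaching 145 mm along its y from its axis, up to 122 mm high. Origin: centre of its underside
- tumbler1: bystander, loose, not part of the job: small amber glass tumbler, 68 mm across, 85 mm tall. Origin: centre of its underside
- tumbler2: bystander, loose, not part of the job: the second amber glass tumbler, the same
- tamper: bystander, loose, not part of the job: horn-handled tamper, 58 mm across, 100 mm tall, standing in a shallow aluminium cradle 80 mm across. Origin: centre of its underside
- grinder: cast iron hand grinder, fixed, base 150 mm square, body 242 mm tall, 170 mm across its hopper, its crank with a wooden knob reaching 132 mm from its axis towards its +x to +y and up to 320 mm high. Origin: centre of its underside
Things that resemble listed ones, but are neither listed nor needed, are in the scene too. What is shaped like the tin_b but blue or purple is not meant. What is shaped like the tin_c but red is not meant.

How it is judged:
By the outcome, as a careful person would: the job done as asked, in the order asked, and still so for the second after the job is handed in, with the robot touching nothing.
It also fails if it takes over 61 s, if anything falls off the work surface, if the arm or the gripper's body presses on something with over 40 N, if the wrist force passes 120 N, or if a joint passes its speed limit or range.

## Working session

There is one attempt and no reset: what is moved stays moved. The work goes in short steps, Python scripts to look and compute and a tool call to move; the robot and the scene stay as the last step left them, time stands still between calls to the robot, and variables do not carry over. Pictures are saved under pics/ and viewed, about 8 in all and at most 12, crops included, and the job is handed in when it is done.

Besides the shell and the picture viewer there is one more tool, called after "Call:" by a JSON object that holds its "api" and its "payload". drive_tool: Moves the arm, as the interface text tells. Its arguments: {"type":"object","properties":{"steps":{"type":"array","items":{"type":"array","items":{"type":"array","items":{"type":"number"}}}},"hand":{"type":"number"},"squeeze":{"type":"number"}},"required":["steps"]}

```bash
mkdir -p pics; ls
python3 - <<'E'
from workcell import state, viewer
import cv2, numpy as np
s=state();print(s)
for n in("top","side"):
    cv2.imwrite(f"pics/{n}0.png",viewer.snapshot(n)); c=viewer.camera_info(n);print(n,np.round(c["K"],1).tolist(),np.round(c["extrinsics"],4).tolist())
print(viewer.camera_info("wrist"))
a=cv2.imread("pics/top0.png");
cv2.imwrite("pics/top0b.png",cv2.resize(a,(800,600),interpolation=cv2.INTER_CUBIC))
a=cv2.imread("pics/side0.png");
cv2.imwrite("pics/side0b.png",cv2.resize(a,(800,600),interpolation=cv2.INTER_CUBIC))
E
```

```text
pics
{'time_s': 0.0, 'qpos': array([ 1.24829666,  0.60014161, -0.00255562,  1.60010313,  0.0018041 ,
        0.94289735, -0.07978881]), 'qd': array([ 0.000559  , -0.00111938, -0.00072085, -0.0006377 ,  0.00126137,
       -0.00074524,  0.00147497]), 'joint_torque': array([ 8.13242696e-04, -7.76442504e+01,  1.56447027e+00, -2.58016187e+01,
        1.22444500e-02,  8.93550256e-03, -4.05739877e-05]), 'ee_pos': array([ 0.17629604, -0.70276786,  0.23041442]), 'eef_rot': array([-7.56220973e-04,  9.92451975e-01,  1.22631477e-01, -1.63119043e-04]), 'force': array([ 0.60227466, -0.15757029,  0.9079417 ]), 'moment': array([-0.0416995 , -0.02396327,  0.00282318]), 'grip_width': 1.0005835248115842}
top [[415.8, 0.0, 261.1], [0.0, 415.8, 191.9], [0.0, 0.0, 1.0]] [[-0.0023, -0.9927, 0.1207, 0.3755], [-0.9999, 0.0008, -0.0119, 0.0859], [0.0117, -0.1207, -0.9926, 1.414], [0.0, 0.0, 0.0, 1.0]]
side [[396.5, 0.0, 258.5], [0.0, 396.5, 187.2], [0.0, 0.0, 1.0]] [[-0.8764, -0.3016, 0.3753, 0.085], [-0.4813, 0.5257, -0.7014, 0.9755], [0.0142, -0.7954, -0.6059, 0.8151], [0.0, 0.0, 0.0, 1.0]]
{'K': array([[291.34199949,   0.        , 254.73923223],
       [  0.        , 291.34199949, 187.11331865],
       [  0.        ,   0.        ,   1.        ]]), 'hand_eye': array([[-3.12055277e-04, -9.47694979e-01, -3.19177270e-01,
         8.29145040e-02],
       [ 9.99999647e-01, -4.66089137e-05, -8.39295774e-04,
        -1.05655849e-03],
       [ 7.80519886e-04, -3.19177419e-01,  9.47694659e-01,
        -1.42819310e-01],
       [ 0.00000000e+00,  0.00000000e+00,  0.00000000e+00,
         1.00000000e+00]])}
```

View pics/top0b.png

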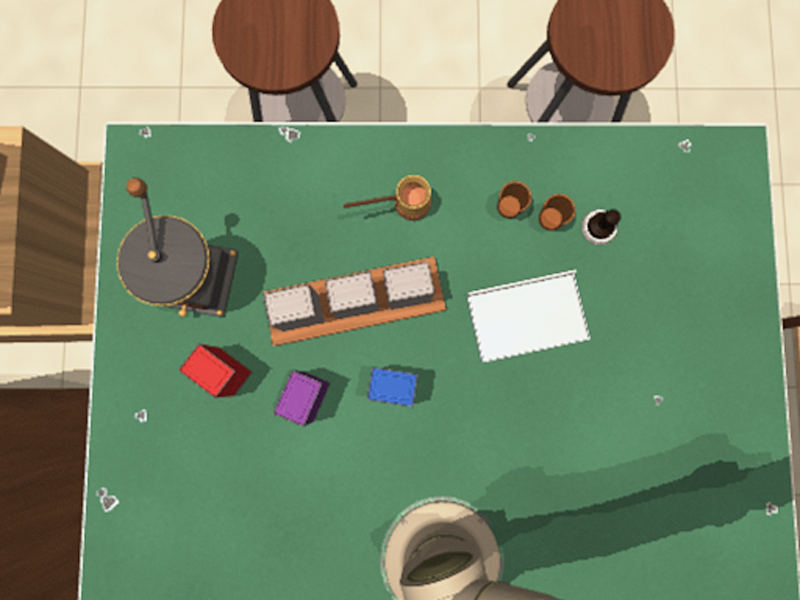

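View pics/side0b.png

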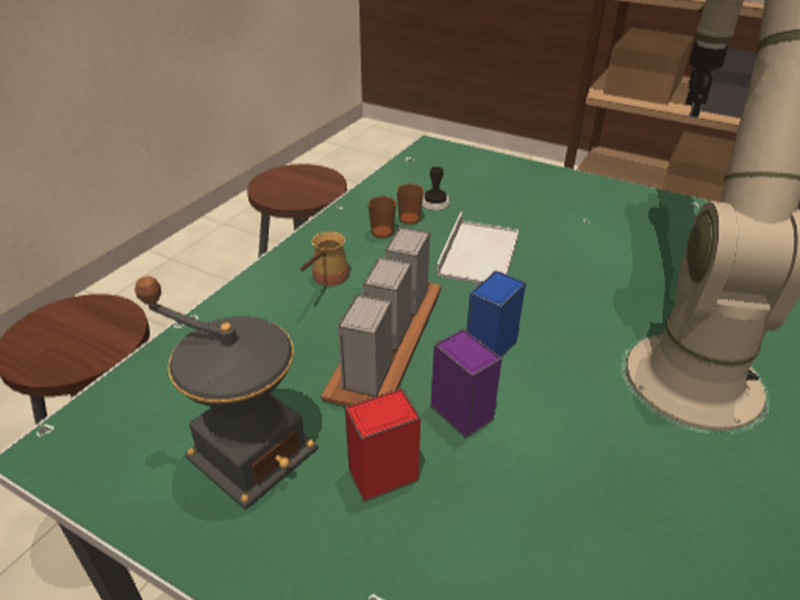

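The top view (800x600) shows the three tin lids at about (290,305), (351,292) and (409,282) on the board. The tray quad has corners (468,293), (576,271), (590,340) and (482,361), and the red, purple and blue lookalikes sit nearer the robot. The side view shows the same tins at (365,315), (388,275) and (408,245), with the tray's raised back on its far (+x) side.

```bash
cat > h.py <<'E'
import cv2, numpy as np
from workcell import state, viewer
def ray(n,p):
    c=viewer.camera_info(n);E=np.array(c["extrinsics"]);K=np.array(c["K"])
    d=E[:3,:3]@np.linalg.solve(K,[p[0],p[1],1.]);return E[:3,3],d
def onz(n,p,z):
    o,d=ray(n,p);return o+d*(z-o[2])/d[2]
def tri(rs):
    A=0;b=0
    for o,d in rs:
        d=d/np.linalg.norm(d);P=np.eye(3)-np.outer(d,d);A=A+P;b=b+P@o
    X=np.linalg.solve(A,b);return X,[np.linalg.norm(np.cross(X-o,d/np.linalg.norm(d))) for o,d in rs]
def blobs(m,lo,hi):
    cs,_=cv2.findContours(m.astype(np.uint8),cv2.RETR_EXTERNAL,cv2.CHAIN_APPROX_NONE)
    return [c for c in cs if lo<cv2.contourArea(c)<hi]
E
python3 - <<'E'
from h import *
for n,roi in(("top",(160,160,390,240)),("side",(205,130,340,270))):
    a=cv2.imread(f"pics/{n}0.png");h=cv2.cvtColor(a,cv2.COLOR_BGR2HSV)
    x0,y0,x1,y1=roi;m=np.zeros(a.shape[:2],bool);m[y0:y1,x0:x1]=1
    m&=(h[...,1]<60)
    for p in ((185,195),(186,210),(224,187),(261,180),(340,200)) if n=="top" else ((235,200),(232,230),(249,178),(261,157),(310,160)): print(p,h[p[1],p[0]])
    for vlo in (130,):
      mm=m&(h[...,2]>vlo)
      for c in blobs(mm,100,6000):
        r=cv2.minAreaRect(c);print(n,vlo,np.round(r[0],1),np.round(r[1],1),round(r[2],1),cv2.contourArea(c),cv2.approxPolyDP(c,4,True)[:,0].tolist())
def crop(n,b,s):
    a=cv2.imread(f"pics/{n}0.png")[b[1]:b[3],b[0]:b[2]];return cv2.resize(a,None,fx=s,fy=s,interpolation=cv2.INTER_CUBIC)
cv2.imwrite("pics/c1.png",crop("top",(165,160,385,240),3.6)); cv2.imwrite("pics/c2.png",crop("side",(200,130,345,265),4.4))
E
```

```text
(185, 195) [ 12  33 221]
(186, 210) [16 50 66]
(224, 187) [ 12  33 219]
(261, 180) [ 14  36 220]
(340, 200) [ 60   3 244]
top 130 [184.4 194.8] [20.  30.2] 78.1 533.5 [[197, 184], [169, 188], [173, 207], [200, 201]]
top 130 [223.9 186.1] [20.6 28.8] 78.7 528.5 [[235, 174], [209, 180], [212, 199], [239, 193]]
top 130 [337.7 201.9] [46.6 72. ] 77.7 3201.5 [[368, 172], [299, 187], [308, 231], [377, 217]]
top 130 [261.4 179.8] [19.9 29.1] 79.2 529.0 [[273, 168], [246, 173], [249, 192], [276, 187]]
(235, 200) [ 12  42 177]
(232, 230) [  9  41 100]
(249, 178) [ 13  43 179]
(261, 157) [ 12  43 177]
(310, 160) [ 19  33 227]
side 130 [233.  200.5] [21.  26.8] 26.6 417.5 [[229, 190], [218, 208], [239, 212], [248, 193]]
side 130 [247.7 174.5] [24.3 18. ] 11.3 314.5 [[243, 165], [234, 181], [253, 184], [261, 168]]
side 130 [260.6 154. ] [22.7 15.5] 11.3 249.0 [[256, 146], [248, 159], [266, 162], [273, 149]]
side 130 [304.9 160.3] [44.3 42.6] 17.0 1345.0 [[295, 135], [280, 175], [323, 175], [331, 146], [301, 141], [294, 144], [280, 173]]
```

View pics/c2.png

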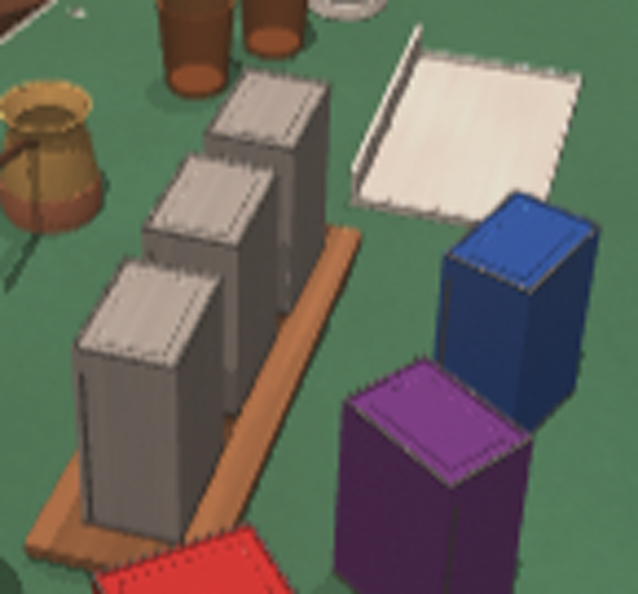

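The side crop shows three grey lids with dark recess lines, and the tray's raised back running from (415,30) to (355,200) in the crop. Nothing covers the lids.

Run:
```python
from h import *
def get(n,roi,lo,hi):
    a=cv2.imread(f"pics/{n}0.png");h=cv2.cvtColor(a,cv2.COLOR_BGR2HSV)
    x0,y0,x1,y1=roi;m=np.zeros(a.shape[:2],bool);m[y0:y1,x0:x1]=1
    return blobs(m&(h[...,1]<60)&(h[...,2]>130),lo,hi)
def quad(c):  # intersect diagonals of fitted quad
    q=cv2.approxPolyDP(c,4,True)[:,0].astype(float);return q
T=sorted(get("top",(160,160,390,240),100,1000),key=lambda c:c[:,0,0].mean())
S=sorted(get("side",(205,130,278,270),100,1000),key=lambda c:c[:,0,0].mean())
for t,s in zip(T,S):
    cs=[]
    for c in(t,s):
        M=cv2.moments(c);cs.append((M['m10']/M['m00'],M['m01']/M['m00']))
    X,e=tri([ray("top",cs[0]),ray("side",cs[1])])
    W=np.array([onz("top",p,.163)[:2] for p in t[:,0]],np.float32);r=cv2.minAreaRect(W)
    print("tin",X.round(4),np.round(e,4),"z.163:",onz("top",cs[0],.163).round(4),onz("side",cs[1],.163).round(4),"rect",np.round(r[0],4),np.round(r[1],4),round(r[2],1))
    cnt=[]
t=get("top",(280,160,390,240),1000,9000)[0]
for z in(.004,.01):
    W=np.array([onz("top",p,z)[:2] for p in t[:,0]],np.float32);r=cv2.minAreaRect(W)
    print("tray",z,np.round(r[0],4),np.round(r[1],4),round(r[2],2));print(cv2.boxPoints(r).round(4).tolist())
for p in ((298,187),(367,173)):print("back top corners @.033",onz("top",p,.033).round(4))
# side-view: back's top ends, floor corners
for p in((200+418/4.4,130+28/4.4),(200+354/4.4,130+195/4.4),(200+581/4.4,130+77/4.4)):
    print("side",onz("side",p,.033).round(4),onz("side",p,.01).round(4))
# tray back top edge end: triangulate
print(tri([ray("top",(367.5,172.5)),ray("side",(200+418/4.4,130+28/4.4))]),tri([ray("top",(299,187)),ray("side",(200+354/4.4,130+190/4.4))]))
for n,p in(("blue",(393,386)),("purple",(301,397)),("red",(209,370))): print(n,onz("top",(p[0]*.64,p[1]*.64),.15).round(3))
```

```text
tin [0.5193 0.3021 0.1609] [0.0002 0.0002] z.163: [0.5193 0.3018 0.163 ] [0.5178 0.3042 0.163 ] rect [0.519 0.303] [0.0612 0.0909] 12.1
tin [0.5444 0.1837 0.1615] [0.0006 0.0006] z.163: [0.5447 0.1838 0.163 ] [0.5427 0.1854 0.163 ] rect [0.5458 0.1837] [0.063  0.0874] 11.8
tin [0.5643 0.0703 0.1617] [0.0006 0.0006] z.163: [0.5647 0.0706 0.163 ] [0.5628 0.072  0.163 ] rect [0.5649 0.0702] [0.0611 0.0885] 10.9
tray 0.004 [ 0.5132 -0.1938] [0.159  0.2495] 12.0
[[0.40950000286102295, -0.08829999715089798], [0.46140000224113464, -0.33239999413490295], [0.6168000102043152, -0.2992999851703644], [0.5649999976158142, -0.0551999993622303]]
tray 0.01 [ 0.5126 -0.1926] [0.1583 0.2485] 12.0
[[0.4092999994754791, -0.08749999850988388], [0.460999995470047, -0.33059999346733093], [0.6158000230789185, -0.2976999878883362], [0.5641999840736389, -0.05460000038146973]]
back top corners @.033 [ 0.5599 -0.0544  0.033 ]
back top corners @.033 [ 0.6074 -0.2881  0.033 ]
side [ 0.6037 -0.2894  0.033 ] [ 0.619  -0.3266  0.01  ]
side [ 0.5395 -0.0303  0.033 ] [ 0.5529 -0.0598  0.01  ]
side [ 0.448  -0.2838  0.033 ] [ 0.4587 -0.3208  0.01  ]
(array([ 0.60701974, -0.2910264 ,  0.03164038]), [np.float64(0.002418816968134615), np.float64(0.0024188169681347775)]) (array([ 0.55850979, -0.06131238,  0.01285891]), [np.float64(0.004292286476421101), np.float64(0.004292286476420986)])
blue [0.362 0.1   0.15 ]
purple [0.341 0.277 0.15 ]
red [0.393 0.455 0.15 ]
```

View pics/c1.png

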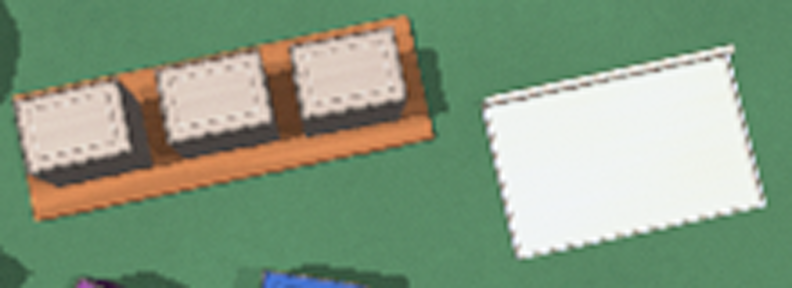

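Both views put the tin tops at 0.161–0.163 m, as expected, with yaw about 11–12°. I'll move to a view over the tray.

Call:
{"api": "drive_tool", "payload": {"steps": [[[44.4,-43.8,-2,-1.53],[44.4,-43.8,-2,-1.53],[44.4,-43.8,-2,-1.53],[44.4,-43.8,-2,-1.53],[44.4,-43.8,-2,-1.53],[44.4,-43.8,-2,-1.53],[44.4,-43.8,-2,-1.53],[44.4,-43.8,-2,-1.53]]], "hand": 1, "squeeze": 40}}

```text
time_s: 0.9
ee_pos: [0.3847, -0.3598, 0.2441]
eef_rot: [-0.0, 0.748, 0.664, -0.0]
force: [0.7, -0.1, 0.1]
grip_width: 0.999
```

```bash
cat > to.py <<'E'
# usage: to.py x y z yaw_deg(tool x heading)  -> shift in tool axes (cm) and turn
import sys,numpy as np
from scipy.spatial.transform import Rotation as R
from workcell import state
s=state();p=np.array(s["ee_pos"]);q=s["eef_rot"];r=R.from_quat([q[1],q[2],q[3],q[0]])
M=r.as_matrix();h=np.degrees(np.arctan2(M[1,0],M[0,0]))
print("t",round(s["time_s"],2),"p",p.round(4),"heading",round(h,2),"z",M[:,2].round(4),"F",s["force"].round(2),"w",round(s["grip_width"],3))
if len(sys.argv)>4:
    x,y,z,a=map(float,sys.argv[1:5]);d=(M.T@(np.array([x,y,z])-p))*100
    print("shift",d.round(2),"turn",round(-np.radians((a-h+180)%360-180),3))
E
python3 to.py .5 -.17 .25 101.7
```

```text
t 0.9 p [ 0.3847 -0.3598  0.2441] heading 83.18 z [-2.e-04 -1.e-04 -1.e+00] F [ 0.7  -0.14  0.08] w 0.999
shift [20.21  9.2  -0.59] turn -0.323
```

Call:
{"api": "drive_tool", "payload": {"steps": [[[20.2,9.2,-0.6,-0.323],[20.2,9.2,-0.6,-0.323],[20.2,9.2,-0.6,-0.323],[20.2,9.2,-0.6,-0.323],[20.2,9.2,-0.6,-0.323],[20.2,9.2,-0.6,-0.323],[20.2,9.2,-0.6,-0.323],[20.2,9.2,-0.6,-0.323]]]}}

```text
time_s: 1.7
ee_pos: [0.4997, -0.1739, 0.2498]
eef_rot: [-0.0, 0.634, 0.773, -0.001]
force: [-0.2, 0.2, -0.5]
grip_width: 1.001
```

```bash
cat >> h.py <<'E'
from scipy.spatial.transform import Rotation as R
import pickle
def wshot(name):
    s=state();im=viewer.snapshot("wrist");cv2.imwrite(f"pics/{name}.png",im)
    pickle.dump((s["ee_pos"],s["eef_rot"]),open(f"pics/{name}.pkl","wb"));return im
def wray(name,p):
    pos,q=pickle.load(open(f"pics/{name}.pkl","rb"));M=R.from_quat([q[1],q[2],q[3],q[0]]).as_matrix()
    c=viewer.camera_info("wrist");H=np.array(c["hand_eye"])
    d=M@H[:3,:3]@np.linalg.solve(np.array(c["K"]),[p[0],p[1],1.]);return M@H[:3,3]+pos,d
def wz(name,p,z):
    o,d=wray(name,p);return o+d*(z-o[2])/d[2]
E
python3 -c "
from h import *
a=wshot('w1');cv2.imwrite('pics/w1b.png',cv2.resize(a,(800,600),interpolation=cv2.INTER_CUBIC))"; python3 to.py .55 .13 .29 101.7
```

```text
t 1.75 p [ 0.4997 -0.1741  0.2498] heading 101.22 z [-1.e-03 -4.e-04 -1.e+00] F [0.29 0.03 0.08] w 0.996
shift [28.84 10.84 -4.04] turn -0.008
```

View pics/w1b.png

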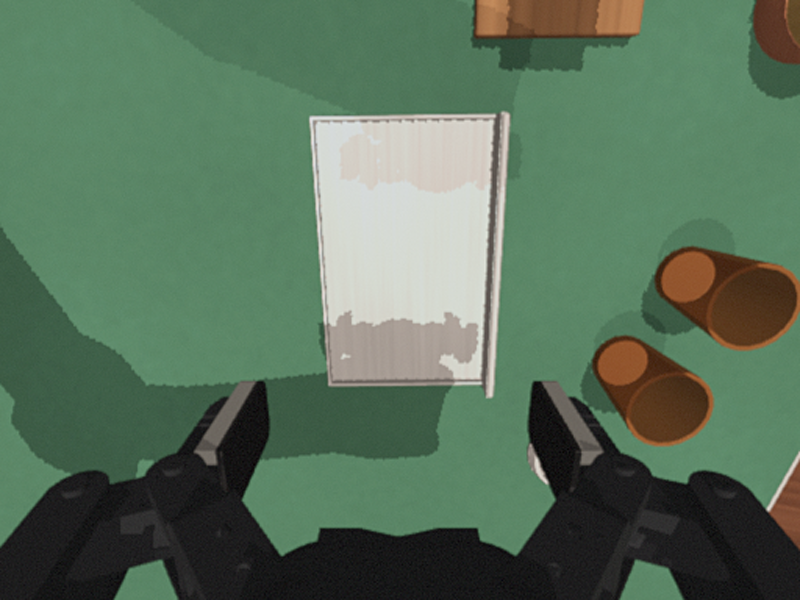

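The wrist view shows the tray lying nearly straight in the image. The raised back is a bright rail at x≈500→489 (rows 120–385) with a dark foot line just left of it. The front-left corner is at (312,118), and the board's end is at the top.

Run:
```python
from h import *
a=cv2.imread('pics/w1.png');g=cv2.cvtColor(a,cv2.COLOR_BGR2GRAY)
for y in(90,120,150,180,200,220):print(y,g[y,304:330])
L=[];F=[]
for y in range(85,236,5):
    row=g[y].astype(int)
    # darkest pixel in rail zone
    z=row[306:324]; k=306+z.argmin(); 
    L.append((y,k,z.min()))
print(L)
for p in((312,118),(330,384),(509,113),(494,396)):
    q=(p[0]*.64,p[1]*.64);print(p,wz('w1',q,.01).round(4),wz('w1',q,.033).round(4))
```

```text
90 [205 206 207 208 207 205 205 208 211 213 200 140  91  88  87 120 161 168
 191 208 196 140 101 100 105 104]
120 [217 210 206 202 200 202 214 217 221 196 130  88  85  93 146 157 188 215
 212 161 119 113 115 116 115 115]
150 [215 216 214 213 215 216 218 220 164  96  86  94 154 164 191 215 214 179
 133 116 115 117 118 119 118 118]
180 [215 214 215 217 215 219 179 115  87  89  94 160 187 209 214 187 137 115
 116 118 118 122 118 119 118 117]
200 [215 216 216 217 219 195 129  83  87 119 148 186 212 213 175 130 116 117
 119 115 116 117 117 119 118 117]
220 [163 185 213 219 177 112  84  87 118 144 190 214 213 162 118 114 118 115
 117 118 115 118 117 113 115 116]
[(85, np.int64(318), np.int64(83)), (90, np.int64(318), np.int64(87)), (95, np.int64(317), np.int64(84)), (100, np.int64(317), np.int64(83)), (105, np.int64(317), np.int64(85)), (110, np.int64(316), np.int64(87)), (115, np.int64(316), np.int64(83)), (120, np.int64(316), np.int64(85)), (125, np.int64(316), np.int64(89)), (130, np.int64(315), np.int64(86)), (135, np.int64(315), np.int64(85)), (140, np.int64(315), np.int64(87)), (145,
[... 230 characters left out ...]
, np.int64(86)), (180, np.int64(312), np.int64(87)), (185, np.int64(313), np.int64(85)), (190, np.int64(312), np.int64(84)), (195, np.int64(311), np.int64(87)), (200, np.int64(311), np.int64(83)), (205, np.int64(311), np.int64(85)), (210, np.int64(311), np.int64(84)), (215, np.int64(311), np.int64(85)), (220, np.int64(310), np.int64(84)), (225, np.int64(310), np.int64(84)), (230, np.int64(310), np.int64(81)), (235, np.int64(310), np.int64(83))]
(312, 118) [ 0.4145 -0.0897  0.01  ] [ 0.4187 -0.0899  0.033 ]
(330, 384) [ 0.4634 -0.3211  0.01  ] [ 0.4646 -0.3073  0.033 ]
(509, 113) [ 0.5653 -0.056   0.01  ] [ 0.5604 -0.0582  0.033 ]
(494, 396) [ 0.6197 -0.3032  0.01  ] [ 0.6115 -0.2905  0.033 ]
```

Call:
{"api": "drive_tool", "payload": {"steps": [[[28.8,10.8,-4,-0.008],[28.8,10.8,-4,-0.008],[28.8,10.8,-4,-0.008],[28.8,10.8,-4,-0.008],[28.8,10.8,-4,-0.008],[28.8,10.8,-4,-0.008],[28.8,10.8,-4,-0.008],[28.8,10.8,-4,-0.008]]]}}

```text
time_s: 2.55
ee_pos: [0.5499, 0.132, 0.2901]
eef_rot: [-0.0, 0.63, 0.777, 0.0]
force: [-0.4, -0.3, 0.7]
grip_width: 1.002
```

```bash
python3 -c "
from h import *
a=wshot('w2');cv2.imwrite('pics/w2b.png',cv2.resize(a,(800,600),interpolation=cv2.INTER_CUBIC))"; python3 to.py
```

```text
t 2.6 p [0.5497 0.1298 0.2897] heading 101.78 z [-7.e-04 -9.e-04 -1.e+00] F [ 0.65 -0.71  0.13] w 1.003
```

View pics/w2b.png

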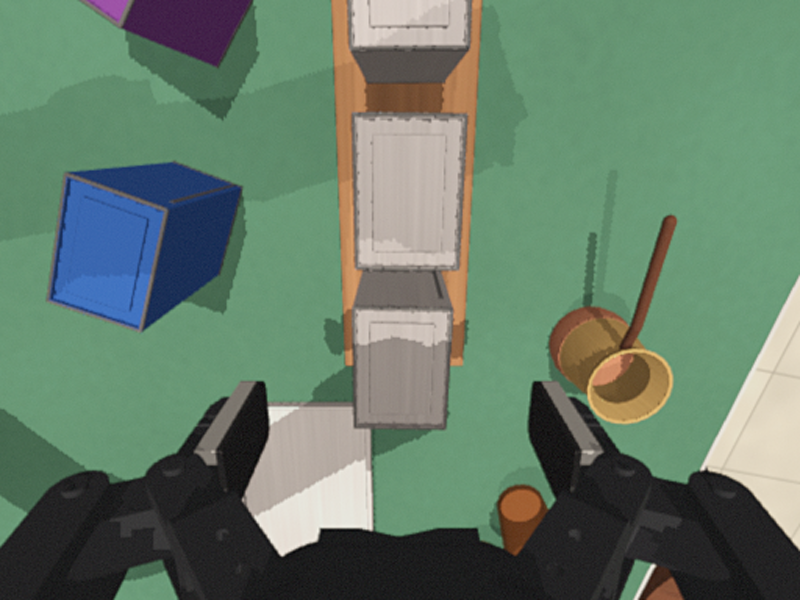

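This wrist view shows two whole lids. The middle one has corners (354,115), (467,115), (459,269), (357,269), and the nearest to the tray (C) has (356,308), (451,308), (445,429), (355,427). The third is partly visible at the top.

```bash
python3 - <<'E'
from h import *
Q={"B":[(354,114),(467,115),(459,270),(357,269)],"C":[(355,308),(452,308),(445,429),(355,428)]}
for k,q in Q.items():
    W=np.array([wz('w2',(p[0]*.64,p[1]*.64),.163) for p in q])
    c=W.mean(0);e=[np.linalg.norm(W[i]-W[(i+1)%4]).round(4) for i in range(4)]
    u=W[1]-W[0];v=W[2]-W[3];l=W[0]-W[3];r=W[1]-W[2]
    print(k,c.round(4),e,"yaw",[np.degrees(np.arctan2(w[1],w[0])).round(1) for w in(u,v)],[(np.degrees(np.arctan2(w[1],w[0]))-90).round(1) for w in(l,r)])
    cq=np.mean(q,0)*.64
    # height: vs top camera centroid
    ct={"B":(223.9,186.6),"C":(261.4,180.0)}[k]
    print(tri([wray('w2',cq),ray('top',ct)]))
# tray back: foot edge (left edge of dark band) and rail inner/outer top edges
g=cv2.cvtColor(cv2.imread('pics/w1.png'),cv2.COLOR_BGR2GRAY).astype(float)
foot=[];out=[];inn=[]
for y in range(85,232,3):
    k=306+g[y,306:321].argmin();r=g[y]
    i=k
    while r[i]<150:i-=1
    foot.append((i+(r[i]-150)/(r[i]-r[i+1]),y))
    j=k
    while r[j]<140:j+=1
    inn.append((j-(r[j]-140)/(r[j]-r[j-1]),y))
    m=j+r[j:j+8].argmax()
    while r[m]>160:m+=1
    out.append((m-(160-r[m])/(r[m-1]-r[m]),y))
for n,P,z in(("foot",foot,.004),("inn",inn,.033),("out",out,.033)):
    W=np.array([wz('w1',p,z)[:2] for p in P]);vx,vy,x0,y0=cv2.fitLine(W.astype(np.float32),cv2.DIST_HUBER,0,.01,.01).ravel()
    t=np.array([vx,vy]);t*=np.sign(t[1]);a=np.degrees(np.arctan2(t[1],t[0]))-90
    nn=np.array([t[1],-t[0]]);print(n,"yaw",a.round(2),"u-offset",(nn@[x0,y0]).round(4),"with 11.9:",(np.array([np.cos(np.radians(11.9)),np.sin(np.radians(11.9))])@W.mean(0)).round(4), W.mean(0).round(4))
E
python3 to.py .5635 .0705 .2 101.9
```

```text
B [0.5463 0.1843 0.163 ] [np.float64(0.0625), np.float64(0.089), np.float64(0.0628), np.float64(0.0889)] yaw [np.float64(11.4), np.float64(11.3)] [np.float64(11.3), np.float64(11.5)]
(array([0.5463905 , 0.18500374, 0.1459483 ]), [np.float64(0.00022230115187406597), np.float64(0.00022230115187416605)])
C [0.5659 0.0715 0.163 ] [np.float64(0.0614), np.float64(0.0898), np.float64(0.0626), np.float64(0.089)] yaw [np.float64(11.9), np.float64(11.2)] [np.float64(10.2), np.float64(11.0)]
(array([0.56576283, 0.06986155, 0.155718  ]), [np.float64(0.0005881121992727777), np.float64(0.0005881121992729473)])
foot yaw 12.06 u-offset 0.5302 with 11.9: 0.5309 [ 0.5775 -0.1655]
inn yaw 12.01 u-offset 0.5298 with 11.9: 0.5304 [ 0.5755 -0.159 ]
out yaw 12.13 u-offset 0.5356 with 11.9: 0.5368 [ 0.5818 -0.1578]
t 2.6 p [0.5497 0.1298 0.2897] heading 101.78 z [-7.e-04 -9.e-04 -1.e+00] F [ 0.65 -0.71  0.13] w 1.003
shift [-6.08  0.14  8.98] turn -0.002
```

Call:
{"api": "drive_tool", "payload": {"steps": [[[-3,0.2,5,0.01],[-6.1,0.3,8,0.01],[-6.1,0.3,9,0.01],[-6.1,0.3,9,0.01],[-6.1,0.3,12,0.01],[-6.1,0.3,15,0.01],[-6.1,0.3,17.2,0.01],[-6.1,0.3,17.2,0.01]]]}}

```text
time_s: 3.4
ee_pos: [0.5642, 0.0713, 0.1169]
eef_rot: [-0.001, 0.635, 0.773, -0.001]
force: [1.0, -0.4, 0.8]
grip_width: 1.0
```

Call:
{"api": "drive_tool", "payload": {"steps": [[[0,0,0,0],[0,0,0,0],[0,0,0,0],[0,0,0,0],[0,0,0,0],[0,0,0,0],[0,0,0,0],[0,0,0,0]]], "hand": 0, "squeeze": 40}}

```text
time_s: 4.2
ee_pos: [0.5658, 0.0719, 0.1199]
eef_rot: [0.001, 0.635, 0.773, 0.001]
force: [-1.6, 0.4, 9.0]
grip_width: 0.749
```

```bash
python3 to.py .565 .071 .117 101.2; python3 -c "
from h import *
wshot('w3');viewer.snapshot('top')
s=state();print(s['force'],s['moment'],s['joint_torque'].round(2))"
```

```text
t 4.2 p [0.5658 0.0719 0.1199] heading 101.21 z [ 2.2e-03 -1.0e-04 -1.0e+00] F [-1.62  0.45  8.99] w 0.749
shift [-0.07 -0.1   0.29] turn 0.0
[-3.05304651  0.63055879  8.09930667] [-0.02071139  0.49660502 -0.00156111] [-1.000e-01 -6.202e+01 -4.730e+00 -1.632e+01  2.600e-01 -7.300e-01
  2.000e-02]
```

Call:
{"api": "drive_tool", "payload": {"steps": [[[0,0,-0.5,0],[0,0,-1.5,0],[0,0,-2.5,0],[0,0,-3,0],[0,0,-3,0],[0,0,-3,0],[0,0,-3,0],[0,0,-3,0]]]}}

```text
time_s: 5.1
ee_pos: [0.565, 0.0718, 0.1477]
eef_rot: [-0.0, 0.635, 0.773, -0.0]
force: [-0.3, -0.0, -1.7]
grip_width: 0.744
```

```bash
python3 to.py; python3 -c "
from h import *
F=[]
for i in range(4):
    viewer.snapshot('top');F.append(state()['force'])
print(np.mean(F,0).round(2),np.std(F,0).round(2), state()['moment'].round(3))
wshot('w4')"
```

```text
t 5.1 p [0.565  0.0718 0.1477] heading 101.23 z [-7.e-04 -1.e-04 -1.e+00] F [-0.32 -0.02 -1.71] w 0.744
[-0.17 -0.14 -1.25] [0.1  0.34 0.11] [ 0.042 -0.019 -0.002]
```

Tin C weighs about 1.3–1.7 N, so it is empty. I'll set it back gently.

Call:
{"api": "drive_tool", "payload": {"steps": [[[0,0,1,0],[0,0,1.8,0],[0,0,2.3,0],[0,0,2.5,0],[0,0,2.7,0],[0,0,2.8,0],[0,0,2.8,0],[0,0,2.8,0]]]}}

```text
time_s: 6.15
ee_pos: [0.5654, 0.0719, 0.1202]
eef_rot: [0.0, 0.635, 0.773, 0.0]
force: [0.8, -0.2, -1.8]
grip_width: 0.745
```

```bash
python3 to.py
```

```text
t 6.15 p [0.5654 0.0719 0.1202] heading 101.23 z [ 3.e-04  1.e-04 -1.e+00] F [ 0.8  -0.16 -1.8 ] w 0.745
```

Call:
{"api": "drive_tool", "payload": {"steps": [[[0,0,0.05,0],[0,0,0.1,0],[0,0,0.15,0],[0,0,0.2,0],[0,0,0.2,0],[0,0,0.2,0]]]}}

```text
time_s: 6.75
ee_pos: [0.5653, 0.0719, 0.1199]
eef_rot: [0.001, 0.635, 0.773, 0.0]
force: [-5.3, -0.5, 18.5]
grip_width: 0.746
```

Call:
{"api": "drive_tool", "payload": {"steps": [[[0,0,-0.08,0],[0,0,-0.12,0],[0,0,-0.12,0]]]}}

```text
time_s: 7.05
ee_pos: [0.5654, 0.0719, 0.1199]
eef_rot: [0.0, 0.635, 0.773, 0.0]
force: [-2.5, -1.6, 10.2]
grip_width: 0.749
```

Call:
{"api": "drive_tool", "payload": {"steps": [[[0,0,0,0],[0,0,0,0],[0,0,0,0],[0,0,0,0],[0,0,0,0]]], "hand": 1}}

```text
time_s: 7.55
ee_pos: [0.5652, 0.0719, 0.1191]
eef_rot: [-0.0, 0.635, 0.773, -0.0]
force: [-0.0, -0.7, 1.2]
grip_width: 0.996
```

```bash
python3 to.py .5460 .1840 .117 101.4
```

```text
t 7.55 p [0.5652 0.0719 0.1191] heading 101.23 z [-2.e-04  0.e+00 -1.e+00] F [-0.   -0.69  1.24] w 0.996
shift [11.37  0.3   0.21] turn -0.003
```

Call:
{"api": "drive_tool", "payload": {"steps": [[[0,0,-4,0],[0,0,-8,0],[2,0.1,-8,0],[6,0.2,-8,0],[9.5,0.3,-8,0],[11.4,0.3,-8,0],[11.4,0.3,-8,0],[11.4,0.3,-8,0]]]}}

```text
time_s: 8.35
ee_pos: [0.5459, 0.1841, 0.1991]
eef_rot: [0.0, 0.634, 0.773, -0.0]
force: [0.6, 0.3, -0.0]
grip_width: 0.998
```

Call:
{"api": "drive_tool", "payload": {"steps": [[[0,0,3,0],[0,0,5,0],[0,0,7,0],[0,0,8,0],[0,0,8,0]]]}}

```text
time_s: 8.85
ee_pos: [0.5456, 0.1829, 0.1181]
eef_rot: [-0.0, 0.635, 0.772, -0.001]
force: [0.7, -0.2, -0.5]
grip_width: 0.999
```

Call:
{"api": "drive_tool", "payload": {"steps": [[[0,0,0,0],[0,0,0,0],[0,0,0,0],[0,0,0,0],[0,0,0,0],[0,0,0,0],[0,0,0,0]]], "hand": 0}}

```text
time_s: 9.55
ee_pos: [0.5462, 0.1842, 0.1202]
eef_rot: [0.0, 0.635, 0.773, 0.0]
force: [-2.3, -1.6, 7.3]
grip_width: 0.746
```

Call:
{"api": "drive_tool", "payload": {"steps": [[[0,0,-0.5,0],[0,0,-1.5,0],[0,0,-2.5,0],[0,0,-3,0],[0,0,-3,0],[0,0,-3,0],[0,0,-3,0]]]}}

```text
time_s: 10.25
ee_pos: [0.5458, 0.1841, 0.149]
eef_rot: [-0.0, 0.635, 0.773, -0.0]
force: [0.7, 0.0, -1.5]
grip_width: 0.746
```

```bash
python3 to.py; python3 -c "
from h import *
F=[]
for i in range(4):
    viewer.snapshot('top');F.append(state()['force'])
print(np.mean(F,0).round(2),np.std(F,0).round(2), state()['moment'].round(3))"
```

```text
t 10.25 p [0.5458 0.1841 0.149 ] heading 101.23 z [-5.e-04 -2.e-04 -1.e+00] F [ 0.66  0.03 -1.5 ] w 0.746
[ 0.5  -0.09 -1.61] [0.19 0.43 0.22] [-0.034  0.009  0.02 ]
```

Tin B is also empty (−1.6 N), so tin A should be the full one. I'll set B back.

Call:
{"api": "drive_tool", "payload": {"steps": [[[0,0,1,0],[0,0,1.8,0],[0,0,2.3,0],[0,0,2.6,0],[0,0,2.75,0],[0,0,2.85,0],[0,0,2.93,0],[0,0,2.93,0]]]}}

```text
time_s: 11.25
ee_pos: [0.5461, 0.1844, 0.1203]
eef_rot: [0.0, 0.634, 0.773, 0.0]
force: [-0.9, -0.7, 1.0]
grip_width: 0.741
```

Call:
{"api": "drive_tool", "payload": {"steps": [[[0,0,0,0],[0,0,0,0],[0,0,0,0],[0,0,0,0],[0,0,0,0]]], "hand": 1}}

```text
time_s: 11.75
ee_pos: [0.546, 0.1842, 0.12]
eef_rot: [-0.0, 0.635, 0.773, 0.0]
force: [-0.5, -1.2, -0.3]
grip_width: 1.001
```

Call:
{"api": "drive_tool", "payload": {"steps": [[[0,0,-4,0],[0,0,-8,0],[2,0,-12,0],[5,0,-14,0],[7,0,-15,0],[7,0,-15,0],[7,0,-15,0]]]}}

```text
time_s: 12.45
ee_pos: [0.5319, 0.2526, 0.2689]
eef_rot: [-0.0, 0.634, 0.773, -0.001]
force: [0.4, -0.5, -0.4]
grip_width: 1.001
```

```bash
python3 -c "
from h import *
a=wshot('w5');cv2.imwrite('pics/w5b.png',cv2.resize(a,(800,600),interpolation=cv2.INTER_CUBIC))"; python3 to.py .5203 .3028 .2 101.4
```

```text
t 12.5 p [0.532  0.2517 0.2685] heading 101.22 z [-0.0019 -0.0019 -1.    ] F [-0.66 -0.77  0.36] w 0.997
shift [ 5.25 -0.14  6.85] turn -0.003
```

View pics/w5b.png

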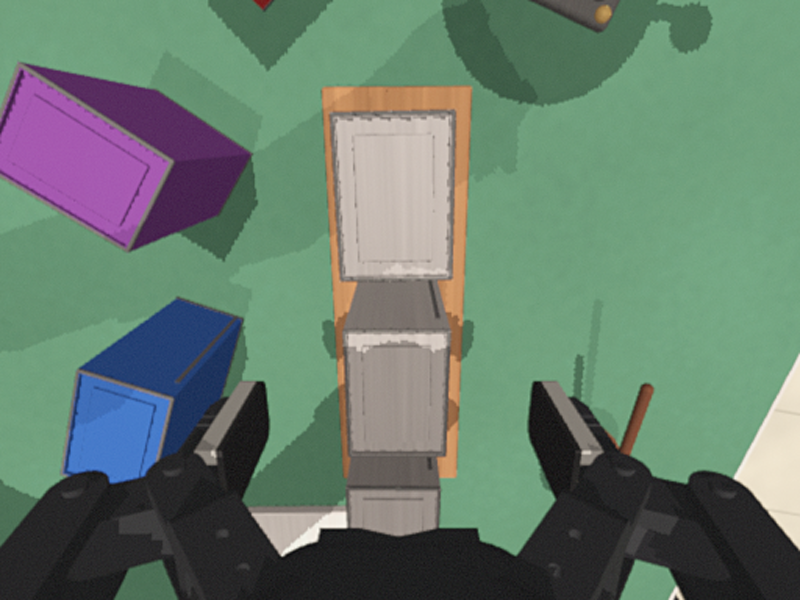

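The tin A lid corners are (331,112), (456,111), (452,278), (341,280). B's are (346,331), (449,331), (446,457), (348,455), and B still stands straight on the board.

Run:
```python
from h import *
Q={"A":[(331,112),(456,111),(453,279),(341,280)],"B":[(346,331),(449,331),(446,457),(348,456)]}
for k,q in Q.items():
    W=np.array([wz('w5',(p[0]*.64,p[1]*.64),.163) for p in q]);c=W.mean(0)
    print(k,c.round(4),[np.linalg.norm(W[i]-W[(i+1)%4]).round(4) for i in range(4)],[(np.degrees(np.arctan2(w[1],w[0]))).round(1) for w in(W[1]-W[0],W[2]-W[3])],[(np.degrees(np.arctan2(w[1],w[0]))-90).round(1) for w in(W[0]-W[3],W[1]-W[2])])
print("hopper edge",onz("top",(210*.64,262*.64),.24).round(3),"centre",onz("top",(163*.64,260*.64),.24).round(3))
```

```text
A [0.5209 0.3034 0.163 ] [np.float64(0.0636), np.float64(0.0892), np.float64(0.064), np.float64(0.0894)] [np.float64(11.7), np.float64(11.8)] [np.float64(12.2), np.float64(12.5)]
B [0.5455 0.1846 0.163 ] [np.float64(0.0611), np.float64(0.0898), np.float64(0.0643), np.float64(0.0891)] [np.float64(11.3), np.float64(10.7)] [np.float64(10.0), np.float64(12.1)]
hopper edge [0.588 0.433 0.24 ] centre [0.592 0.519 0.24 ]
```

Call:
{"api": "drive_tool", "payload": {"steps": [[[3,-0.1,3,-0.012],[5.3,-0.1,6,-0.012],[5.3,-0.1,6.9,-0.012],[5.3,-0.1,9,-0.012],[5.3,-0.1,12,-0.012],[5.3,-0.1,14,-0.012],[5.3,-0.1,15,-0.012],[5.3,-0.1,15,-0.012]]]}}

```text
time_s: 13.3
ee_pos: [0.5208, 0.3031, 0.1184]
eef_rot: [-0.0, 0.63, 0.776, -0.002]
force: [-0.1, -1.3, 0.1]
grip_width: 1.0
```

Call:
{"api": "drive_tool", "payload": {"steps": [[[0,0,0,0],[0,0,0,0],[0,0,0,0],[0,0,0,0],[0,0,0,0],[0,0,0,0],[0,0,0,0]]], "hand": 0, "squeeze": 50}}

```text
time_s: 14.0
ee_pos: [0.5211, 0.3047, 0.1211]
eef_rot: [0.0, 0.63, 0.777, 0.0]
force: [-3.4, -1.2, 6.6]
grip_width: 0.743
```

Call:
{"api": "drive_tool", "payload": {"steps": [[[0,0,-0.5,0],[0,0,-1.5,0],[0,0,-2.5,0],[0,0,-3,0],[0,0,-3,0],[0,0,-3,0],[0,0,-3,0]]]}}

```text
time_s: 14.7
ee_pos: [0.5209, 0.3045, 0.1496]
eef_rot: [-0.0, 0.63, 0.777, -0.0]
force: [0.2, 0.7, -4.2]
grip_width: 0.743
```

```bash
python3 to.py; python3 -c "
from h import *
F=[]
for i in range(4):
    viewer.snapshot('top');F.append(state()['force'])
print(np.mean(F,0).round(2),np.std(F,0).round(2), state()['moment'].round(3))"
```

```text
t 14.7 p [0.5209 0.3045 0.1496] heading 101.92 z [-5.e-04 -4.e-04 -1.e+00] F [ 0.15  0.65 -4.2 ] w 0.743
[-0.05  0.37 -4.13] [0.62 0.61 0.26] [ 0.004  0.011 -0.04 ]
```

Tin A weighs about 4.1 N, so it holds the brick. I'll lift it clear and carry it over the tray.

Call:
{"api": "drive_tool", "payload": {"steps": [[[0,0,-2,0],[0,0,-5,0],[0,0,-9,0],[0,0,-13,0],[0,0,-16,0],[0,0,-17,0],[0,0,-17,0]]]}}

```text
time_s: 15.6
ee_pos: [0.5213, 0.3049, 0.3207]
eef_rot: [0.0, 0.63, 0.777, 0.001]
force: [0.0, 0.3, -5.3]
grip_width: 0.744
```

Call:
{"api": "drive_tool", "payload": {"steps": [[[-2,-0.4,0,0],[-5,-0.9,0,0],[-9,-1.6,0,0],[-13.5,-2.4,0,0],[-18,-3.3,0,0],[-22.5,-4.1,0,0],[-27,-4.9,0,0],[-31,-5.6,0,0]]]}}

```text
time_s: 16.4
ee_pos: [0.529, -0.013, 0.3176]
eef_rot: [-0.001, 0.63, 0.776, -0.001]
force: [1.4, -0.9, -4.4]
grip_width: 0.743
```

Call:
{"api": "drive_tool", "payload": {"steps": [[[-4,-0.7,0,0],[-8,-1.4,0,0],[-12,-2.2,0,0],[-15,-2.7,0,0],[-16.5,-3,0,0],[-16.9,-3.1,0,0],[-16.9,-3.1,0,0]]]}}

```text
time_s: 17.1
ee_pos: [0.5345, -0.1811, 0.3188]
eef_rot: [-0.001, 0.63, 0.777, -0.0]
force: [0.3, 0.3, -4.6]
grip_width: 0.743
```

```bash
python3 to.py .5349 -.1823 .127 102.05
python3 - <<'E'
from h import *
a=wshot('w6')
cv2.imwrite('pics/w6b.png',cv2.resize(a,(800,600),interpolation=cv2.INTER_CUBIC))
E
```

```text
t 17.1 p [ 0.5345 -0.1811  0.3188] heading 101.93 z [-0.0017  0.0012 -1.    ] F [ 0.35  0.28 -4.55] w 0.743
shift [-0.15  0.04 19.18] turn -0.002
```

View pics/w6b.png

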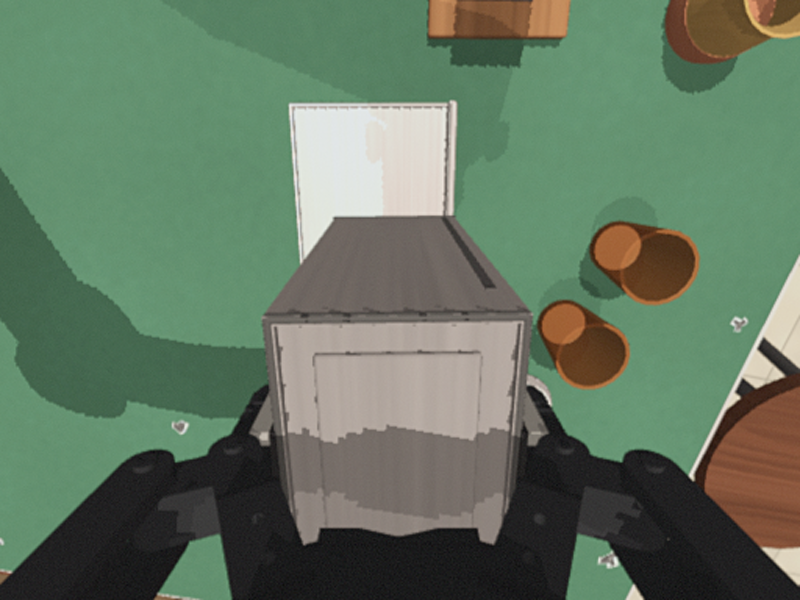

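The tin hangs upright in the grip, its lower edge at (333..453, 217). The tray's back is ahead at x≈447 in rows 110–210. I'll check the back's line from this second place before lowering.

Run:
```python
from h import *
g=cv2.cvtColor(cv2.imread('pics/w6.png'),cv2.COLOR_BGR2GRAY).astype(float)
foot=[];out=[]
for y in range(75,130,3):
    r=g[y];k=280+r[280:292].argmin();i=k
    while r[i]<150:i-=1
    foot.append((i+(r[i]-150)/(r[i]-r[i+1]),y))
    m=k+r[k:k+9].argmax()
    while r[m]>160:m+=1
    out.append((m-(160-r[m])/(r[m-1]-r[m]),y))
print(np.round(foot[::6],1).tolist(),np.round(out[::6],1).tolist(),g[100,280:298])
n=np.array([np.cos(np.radians(12.05)),np.sin(np.radians(12.05))])
for k,P,z in(("foot",foot,.004),("out",out,.033)):
    W=np.array([wz('w6',p,z)[:2] for p in P]);print(k,np.median(W@n).round(4),np.std(W@n).round(4))
s=state();print("tcp u",n@s["ee_pos"][:2])
W=[wz('w6',(x*.64,217*.64),s["ee_pos"][2]-.103) for x in(333,453)];print("tin bottom edge u",[(n@w[:2]).round(4) for w in W])
```

```text
[[285.4, 75.0], [285.2, 93.0], [284.6, 111.0], [289.9, 129.0]] [[291.8, 75.0], [290.9, 93.0], [290.4, 111.0], [307.3, 129.0]] [216. 218. 223. 225. 197. 130. 125. 166. 196. 220. 206. 144. 107. 108.
 113. 111. 110. 111.]
foot 0.5304 0.0029
out 0.5361 0.0142
tcp u 0.48529055114012953
tin bottom edge u [np.float64(0.4505), np.float64(0.5152)]
```

Call:
{"api": "drive_tool", "payload": {"steps": [[[-0.1,0,3,0],[-0.1,0,7,0],[-0.1,0,11,0],[-0.1,0,14,0],[-0.1,0,15,0],[-0.1,0,15,0]]]}}

```text
time_s: 17.75
ee_pos: [0.5349, -0.1813, 0.1692]
eef_rot: [-0.001, 0.629, 0.777, -0.0]
force: [0.8, 0.1, -3.8]
grip_width: 0.739
```

Both wrist places agree on the back face (u = 0.530). The tin's back side is about 14 mm short of it. Now lowering.

Call:
{"api": "drive_tool", "payload": {"steps": [[[0,0,2,0],[0,0,3.8,0],[0,0,5,0],[0,0,5.6,0],[0,0,5.9,0],[0,0,5.9,0],[0,0,5.9,0]]]}}

```text
time_s: 18.45
ee_pos: [0.5355, -0.183, 0.1116]
eef_rot: [0.0, 0.63, 0.777, 0.0]
force: [0.1, 1.0, -3.6]
grip_width: 0.739
```

Call:
{"api": "drive_tool", "payload": {"steps": [[[0,0,0.06,0],[0,0,0.12,0],[0,0,0.18,0],[0,0,0.18,0]]]}}

```text
time_s: 18.85
ee_pos: [0.535, -0.1829, 0.1092]
eef_rot: [-0.0, 0.63, 0.777, -0.0]
force: [0.4, 0.2, -4.1]
grip_width: 0.741
```

Call:
{"api": "drive_tool", "payload": {"steps": [[[0,0.3,0,0],[0,0.6,0,0],[0,0.9,0,0],[0,1.1,0,0],[0,1.2,0,0],[0,1.2,0,0]]]}}

```text
time_s: 19.45
ee_pos: [0.5469, -0.1804, 0.1091]
eef_rot: [-0.0, 0.63, 0.777, 0.0]
force: [-0.7, 0.4, -4.8]
grip_width: 0.747
```

Call:
{"api": "drive_tool", "payload": {"steps": [[[0,0,0.06,0],[0,0,0.12,0],[0,0,0.16,0],[0,0,0.16,0]]]}}

```text
time_s: 19.85
ee_pos: [0.5467, -0.1805, 0.1075]
eef_rot: [-0.0, 0.63, 0.777, -0.0]
force: [-0.4, 0.4, -3.7]
grip_width: 0.741
```

Call:
{"api": "drive_tool", "payload": {"steps": [[[0,0,0.04,0],[0,0,0.07,0],[0,0,0.07,0]]]}}

```text
time_s: 20.15
ee_pos: [0.5468, -0.1805, 0.1071]
eef_rot: [0.0, 0.63, 0.777, -0.0]
force: [-1.3, -0.5, 1.5]
grip_width: 0.742
```

Call:
{"api": "drive_tool", "payload": {"steps": [[[0,0.05,-0.02,0],[0,0.1,-0.02,0],[0,0.15,-0.02,0],[0,0.15,-0.02,0]]]}}

```text
time_s: 20.55
ee_pos: [0.5471, -0.1804, 0.1072]
eef_rot: [-0.001, 0.63, 0.777, -0.001]
force: [-4.7, -1.3, 6.2]
grip_width: 0.744
```

Call:
{"api": "drive_tool", "payload": {"steps": [[[0,0.05,-0.02,0],[0,0.1,-0.04,0],[0,0.1,-0.04,0]]]}}

```text
time_s: 20.85
ee_pos: [0.5487, -0.18, 0.1072]
eef_rot: [-0.001, 0.63, 0.777, -0.0]
force: [-3.9, -0.5, -0.5]
grip_width: 0.745
```

Call:
{"api": "drive_tool", "payload": {"steps": [[[0,0.05,0,0],[0,0.1,0,0],[0,0.1,0,0]]]}}

```text
time_s: 21.15
ee_pos: [0.5489, -0.1799, 0.1072]
eef_rot: [-0.001, 0.63, 0.776, -0.001]
force: [-6.6, -0.9, 2.6]
grip_width: 0.739
```

Call:
{"api": "drive_tool", "payload": {"steps": [[[0,0.05,0,0],[0,0.1,0,0],[0,0.15,0,0],[0,0.15,0,0]]]}}

```text
time_s: 21.55
ee_pos: [0.5491, -0.1799, 0.1073]
eef_rot: [-0.002, 0.63, 0.776, -0.002]
force: [-10.4, -1.1, 5.7]
grip_width: 0.744
```

```bash
python3 to.py; python3 -c "
from workcell import state;print(state()['moment'])
from h import *
a=wshot('w7');b=viewer.snapshot('side');cv2.imwrite('pics/s7.png',cv2.resize(b[110:230,230:360],None,fx=4.5,fy=4.5,interpolation=cv2.INTER_CUBIC))"
```

```text
t 21.55 p [ 0.5491 -0.1799  0.1073] heading 101.84 z [-5.e-03 -7.e-04 -1.e+00] F [-10.4   -1.11   5.75] w 0.744
[-0.31092501  2.64494643 -0.3464626 ]
```

View pics/s7.png

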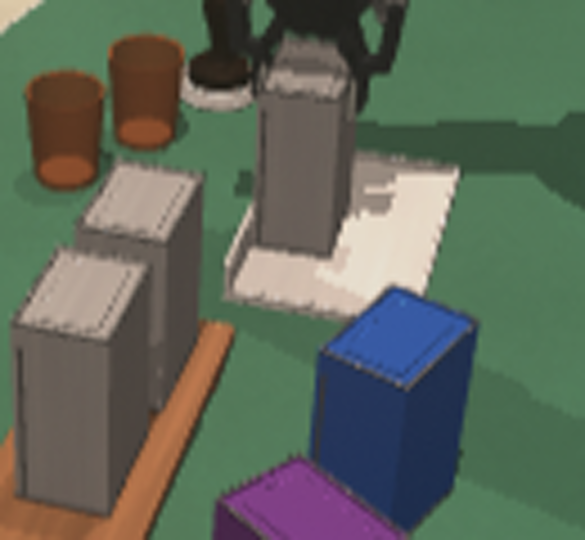

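The side crop shows the tin upright on the tray by its raised back, and the two empties in place. Force rises to 10 N without motion, so it is in contact. I'll ease the push and release.

Call:
{"api": "drive_tool", "payload": {"steps": [[[0,-0.1,0,0],[0,-0.2,0,0],[0,-0.2,0,0]]]}}

```text
time_s: 21.95
ee_pos: [0.5488, -0.18, 0.1072]
eef_rot: [-0.001, 0.63, 0.777, -0.001]
force: [-5.1, -0.6, -1.3]
grip_width: 0.74
```

Call:
{"api": "drive_tool", "payload": {"steps": [[[0,0,0,0],[0,0,0,0],[0,0,0,0],[0,0,0,0],[0,0,0,0]]], "hand": 1}}

```text
time_s: 22.45
ee_pos: [0.5501, -0.1797, 0.1076]
eef_rot: [0.0, 0.63, 0.777, 0.0]
force: [-0.3, 0.7, 0.4]
grip_width: 0.998
```

Call:
{"api": "drive_tool", "payload": {"steps": [[[0,0,-3,0],[0,0,-7,0],[0,0,-11,0],[0,0,-15,0],[0,0,-18,0],[0,0,-18,0],[0,0,-18,0]]]}}

```text
time_s: 23.15
ee_pos: [0.5498, -0.18, 0.288]
eef_rot: [0.001, 0.63, 0.777, 0.0]
force: [-0.7, -0.0, -0.2]
grip_width: 1.0
```

```bash
python3 to.py;python3 -c "
from h import *
a=wshot('w8');cv2.imwrite('pics/w8b.png',cv2.resize(a[30:290,130:390],None,fx=2.3,fy=2.3,interpolation=cv2.INTER_CUBIC))"
```

```text
t 23.15 p [ 0.5498 -0.18    0.288 ] heading 101.9 z [ 1.4e-03 -8.0e-04 -1.0e+00] F [-0.73 -0.05 -0.23] w 1.0
```

View pics/w8b.png

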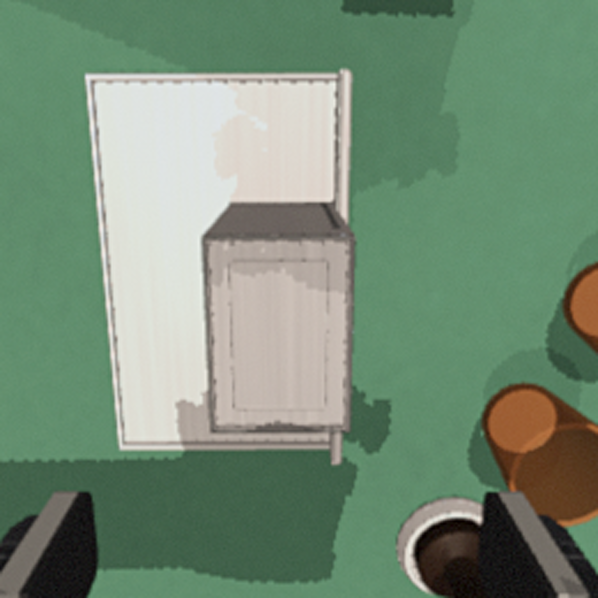

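The tin stands on the tray with its back edge at the rail. Lid corners in the crop are (203,237), (353,235), (348,430), (213,432), and the foot meets the rail at (335,205).

Run:
```python
from h import *
f=lambda p:(130+p[0]/2.3,30+p[1]/2.3)
q=[(203,237),(353,235),(349,430),(213,432)]
W=np.array([wz('w8',f(p),.149) for p in q]);c=W.mean(0)
n=np.array([np.cos(np.radians(12.05)),np.sin(np.radians(12.05))]);v=np.array([-n[1],n[0]])
print(c.round(4),"u",n@c[:2],"v",v@c[:2],[np.linalg.norm(W[i]-W[(i+1)%4]).round(4) for i in range(4)],"yaw",[np.degrees(np.arctan2(w[1],w[0])).round(1) for w in(W[1]-W[0],W[2]-W[3])],[(np.degrees(np.arctan2(w[1],w[0]))-90).round(1) for w in(W[0]-W[3],W[1]-W[2])])
b=[wz('w8',f(p),.004) for p in((233,204),(333,204))];print("bottom edge u",[(n@x[:2]).round(4) for x in b])
for p in((334,90),(333,150),(333,195)):print("foot u",(n@wz('w8',f(p),.004)[:2]).round(4))
a=cv2.imread('pics/w8.png')[105:135,255:300];cv2.imwrite('pics/w8c.png',cv2.resize(a,None,fx=14,fy=14,interpolation=cv2.INTER_CUBIC))
```

```text
[ 0.5477 -0.1813  0.149 ] u 0.4977953876745997 v -0.2916651067623014 [np.float64(0.0626), np.float64(0.0889), np.float64(0.0625), np.float64(0.0891)] yaw [np.float64(12.6), np.float64(12.8)] [np.float64(12.6), np.float64(12.5)]
bottom edge u [np.float64(0.4677), np.float64(0.53)]
foot u 0.5293
foot u 0.5294
foot u 0.5299
```

View pics/w8c.png

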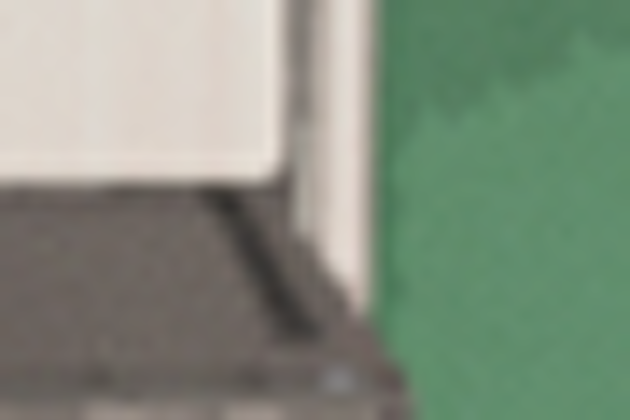

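```bash
python3 - <<'E'
from h import *
a=cv2.imread('pics/w8.png');h=cv2.cvtColor(a,cv2.COLOR_BGR2HSV)
green=((h[...,0]>50)&(h[...,0]<80)&(h[...,1]>60)).astype(float)
s=cv2.GaussianBlur(h[...,1].astype(float),(1,5),0)
def cross(y,x0,x1,th=60):
    r=s[y,x0:x1];i=np.where(r>th)[0][0];return x0+i-1+(th-r[i-1])/(r[i]-r[i-1])
def yaw(P,z):
    W=np.array([wz('w8',p,z)[:2] for p in P],np.float32);vx,vy,_,_=cv2.fitLine(W,cv2.DIST_HUBER,0,.001,.001).ravel()
    n=[np.cos(np.radians(12.05)),np.sin(np.radians(12.05))]
    return (np.degrees(np.arctan2(vy,vx))%180-90).round(2),(W@n).mean().round(4)
lid=[(cross(y,270,300),y) for y in range(138,212,2)]
rail=[(cross(y,270,300),y) for y in range(64,112,2)]
rail2=[(cross(y,270,300),y) for y in list(range(64,112,2))+list(range(222,228,2))]
print("lid edge",yaw(lid,.149),"rail out",yaw(rail,.033),yaw(rail2,.033))
E
python3 to.py .49 -.19 .29 101.9
```

```text
lid edge (np.float32(12.53), np.float64(0.5298)) rail out (np.float32(12.31), np.float64(0.5373)) (np.float32(11.94), np.float64(0.5368))
t 23.2 p [ 0.5493 -0.1799  0.287 ] heading 101.91 z [-5.e-04 -1.e-04 -1.e+00] F [ 0.11 -0.82 -0.33] w 1.003
shift [ 0.23 -6.02 -0.29] turn 0.0
```

The tin is flush within measurement: its foot is at u=0.530 and the yaw difference is about 0.5° or less. I'll check the empties from above, then hand in.

Run:
```python
from h import *
from workcell import order
a=viewer.snapshot("top");cv2.imwrite("pics/topf.png",a);h=cv2.cvtColor(a,cv2.COLOR_BGR2HSV)
m=np.zeros(a.shape[:2],bool);m[160:240,160:285]=1
for c in blobs(m&(h[...,1]<60)&(h[...,2]>130),100,1000):
    M=cv2.moments(c);p=(M['m10']/M['m00'],M['m01']/M['m00']);print(np.round(p,1),onz("top",p,.163).round(4),cv2.contourArea(c))
b=cv2.imread("pics/top0.png");d=cv2.absdiff(a,b).max(2)[95:165,60:410]>60;print("changed px behind",d.sum())
c=viewer.snapshot("side");cv2.imwrite("pics/sf.png",cv2.resize(c,(800,600)))
```

```text
[223.9 186.5] [0.5441 0.1839 0.163 ] 531.5
[261.2 180. ] [0.5641 0.0705 0.163 ] 532.0
changed px behind 1406
```

View pics/sf.png

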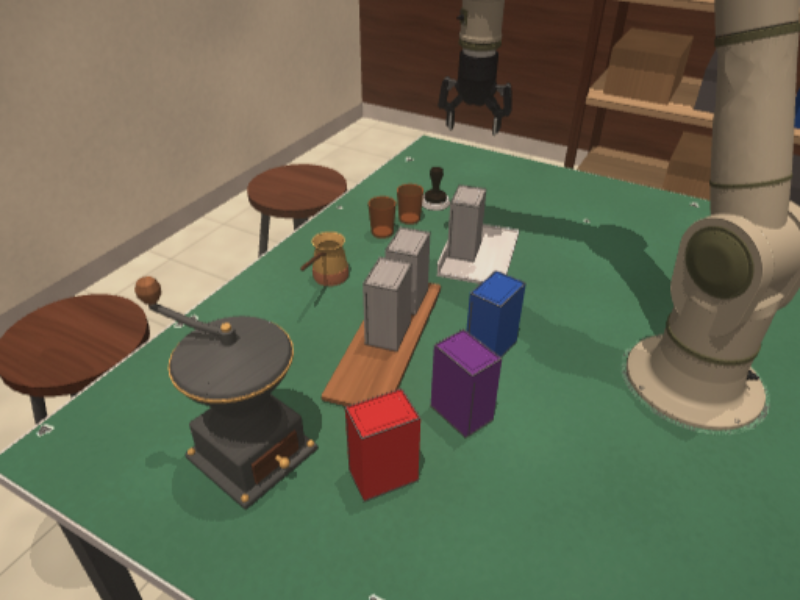

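The side view shows everything in place. The full tin stands on the tray at (467,225), the two empties are on the board at (388,305) and (408,262), the bystanders haven't moved, and the gripper is clear above.

```bash
python3 -c "
from workcell import order;print(order.finish_job())"
```

```text
the job is handed in; nothing more can be done
None
```

I hefted all three tins, found the brick in the one nearest the grinder, and stood that tin upright on the tray against its raised back. The job is handed in at about 23 s of the 61 s allowed.

- **Weights:** the tin nearest the tray pulled about 1.3–1.7 N and the middle one about 1.6 N, so both are empty. The one nearest the grinder pulled 4.1 N.
- **Placing:** I set the full tin down and pushed it to the back until the force rose to about 10 N without further motion. I then eased off and let go.
- **Flushness:** the tin's foot edge measures level with the back's face to about 1 mm. Its measured yaw differed from the back's by 0.2–0.6°. That is about the accuracy of the measurement, so I did not regrip it.
- **Empty tins:** both stand within about 1 mm of where they started.
- **Setting down the first empty tin:** it briefly took about 20 N of downward push before I eased off. It did not tip or shift.
- **Other things:** the final side view shows the ibrik, tumblers, tamper, grinder and coloured tins where they were. My top-view pixel comparison did flag about 1,400 changed pixels in that area. I put this down to the arm and its shadow, and did not look into it further.

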